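# Lock the carrier and peel the top fraction tray

### The job

Turn the red turnbutton fully over the carrier's steel tongue so that the carrier is locked in its dock. Then take the blue tray by its orange corner tab and peel it out of the sticky nest, that corner first while the opposite corner still sits down in the nest, and finish holding it in the gripper, still and level, centred 10 to 20 cm above the lit inspection plate: do not put it down or let go. Leave the turnbutton locked, the carrier seated in the dock and the other things on the bench where they are.

Things in the scene. Friction and masses are not known exactly. Their poses are not given: they have to be found in the camera images.
- dock: fixed aluminium plate, 170 mm wide (y), reaching 130 mm in front (-x) and 86 mm behind its origin, 8 mm thick, with low white guides and a fixed white lip over the carrier's rear edge. Origin on the table under the middle of the nest; the turnbutton stands at its -x side. It may stand left or right on the table, turned up to 0.3 rad.
- turnbutton (a joint): red turnbutton on a vertical axis at x -95, y 0 mm of the dock's frame. 0 rad = locked (hard stop): its bar points along the dock's +x, over the carrier's tongue. Positive is counter-clockwise from above; it starts open at 1.1 to 1.55 rad (bar towards the dock's +y) and must be turned clockwise to within 0.2 rad of 0. Stiff (0.06 N m), stays where left.
- button_grip (a point): on the turnbutton's axis, in its upright red wing, 40 mm above the table. The wing, 36 mm long, 10 thick, 26 to 54 mm above the table, lies along the bar and turns with it (x axis along the bar towards its tip). Pinch the wing across its thickness from above, fingers opened to no more than about 55 mm since the tray stands 50 mm away.
- button_tip (a point): end of the turnbutton's bar, 43 mm from its axis, 23 mm above the table; the bar is 16 mm wide, 6 thick (20 to 26 mm above the table)
- carrier: loose grey carrier holding the lower trays: a grey 90 (x) x 132 (y) mm open tray on a steel base plate, 36 mm tall, 0.35 kg. Origin under the middle, on the dock plate 8 mm above the table, axes as the dock's. A steel tongue 30 mm wide, 10 tall sticks out at its -x side to x = -71 mm. Unlocked it tends to come up with the tray; it must not rise 8 mm.
- tray: blue formed tray nested in the carrier, 0.06 to 0.13 kg: body 75 (x) x 117 (y) x 20 mm deep, rim 90 x 132 x 4 mm lying on the carrier's rim, rim top 24 mm above its origin (middle of its underside, 24 mm above the table when nested); axes as the carrier's. Four sprung nubs in the carrier's long walls grip it by friction (some 5 to 10 N to peel) until it has risen 12 mm there.
- tray_tab (a point): grip of the orange corner tab, 40 mm above the tray's origin (64 mm above the table when nested), at x -55.1, y -80.9 mm of the tray's frame. An upright plate 10 mm thick, 40 long, 20 to 52 mm above the tray's origin, along the tray's diagonal, 32 mm of it past the corner. Outward diagonal: (-0.563, -0.826, 0) in the tray's frame. Pinch across its thickness from above.
- tray_near (a point): underside of the rim at the tab's corner, x -45, y -66, z 20 mm of the tray's frame. In the carrier's frame its z is 36 mm when nested; peeling is under way when it has risen 12 mm while tray_far has risen less than 7 mm.
- tray_far (a point): underside of the rim at the other end of that diagonal, x 45, y 66, z 20 mm of the tray's frame
- tray_mid (a point): middle of the tray, 12 mm above its origin
- plate: lit inspection plate, fixed: dark frame 160 x 160 mm with a white glowing 140 mm top, 20 mm tall. Origin on the table under its middle. It stands on the other side of the table from the dock.
- plate_top (a point): centre of the top of the inspection plate, 20 mm above the table
- reagent: clear reagent bottle, red cap, 68 mm across, 160 tall, loose bystander, origin at the centre of its underside
- amber: small amber jar, black cap, 48 mm across, 75 tall, loose bystander, origin at the centre of its underside
- beaker: open glass beaker, 70 mm across, 80 tall, loose bystander, origin at the centre of its underside
- spanner: steel wrench 130 mm long, lying flat, loose bystander, origin in the middle of its length, on its underside
- tipbox: yellow tip box with a white lid 70 x 100 x 45 mm, loose bystander, origin at the centre of its underside
- tuberack: white block 60 x 120 x 50 mm with six tube holes, loose bystander, origin at the centre of its underside
Mind the look-alikes: they are no part of the job. Several things look just like the plate: the one meant starts farthest to the robot's right.

How it is judged:
By the outcome, as a careful person would: the job done as asked, in the order asked, and still so for the second after the job is handed in, while the arm keeps its last pose, push and grip.
It also fails if it takes over 54 s, if anything falls off the work surface, if the arm or the gripper's body presses on something with over 40 N, if the wrist force passes 120 N, or if a joint passes its speed limit or range.

### The arm

A 6-joint arm with a two-finger parallel gripper is mounted at the origin on the work surface. World frame = base frame: x ahead of the robot, y to its left, z up, the work surface at z = 0. Lengths are in mm, angles in degrees, forces in N, time in s.
With the tool pointing down it reaches from about 275 to 725 mm from the base axis. Payload 15.9 kg.
Tool frame: the origin (TCP) lies where the fingers leave the gripper's body, on its centre line; the fingertips stand 73 mm ahead of it and the grasp point (between the pads) lies 54 mm ahead of it; z points along the fingers, y is the direction in which the jaws open and shut (so a half turn about z gives the same grasp; the last joint's range is limited). The gripper opens to 85 mm and grips with 20 to 120 N. Pads are 22 mm wide; open, the fingers measure 114 mm over their backs; the gripper's body (76 mm by 85 mm) begins 54 mm behind the grasp point. The pads swing forward as they close: fully open they stand 13 mm farther back than shut.
Start: joints at [65.088, 12.198, -1.971, 75.831, 0, 90], TCP at [210.607, 453.465, 303.906] pointing down, gripper open.
Joint ranges: [-170.91, 170.91], [-42.67, 98.43], [-65.05, 77.54], [-120.47, 116.71], [-90, 82.35], [-180, 180]. Speed limits (degrees/s): [108.29, 108.29, 136.94, 147.25, 180, 180].

### API

Orientations are given as [roll, pitch, yaw] about the fixed x, y, z axes, in that order (R = Rz(yaw) Ry(pitch) Rx(roll)).
In Python, from workcell import manip gives the robot as it stands.
- The arm moves only by the shell command python3 -m jog 'ROWS' [OPENING] [FORCE]. ROWS is JSON, a list of rows, each an object of numbers: "dx", "dy", "dz": the shift along the tool's x, y, z in mm; "spin": the turn about the tool's z in degrees. A call has 1 to 5 rows; each row shifts and turns the commanded pose from where the row before left it, along the tool's axes as they then stand; what a row does not reach is not made up. A row lasts 1/8 s, in which the tool goes at most 62.5 mm and 10.7 degrees, less where a joint would pass 70% of its speed; a pose out of reach is approached as far as the arm can. A call with a gripper value outside its range is refused whole. OPENING is the opening, from 0 (shut) to 1 (fully open), set as the call begins (- or left out, the last holds). The fingers move at their own pace and stop on an object; FORCE is the grip in N (left out, the last holds). Time passes only in rows, so rows that do not move let the fingers close. It gives the time, the measured TCP pose, the force and the opening at its end, in the units of the state.
- manip.get_state(): the state, without advancing time (a new reading comes with each control period).
- manip.read_camera(name): name is "scene" or "top"; returns a dict with "img" (384x512x3 uint8, blue, green, red), "fx", "fy", "cx", "cy" (pixels), "camera_from_world" (4x4, takes a point from world to camera coordinates). Camera axes: x right, y down, z forward; pixel columns grow to the right and rows downward; lengths in mm; the calibration is good to about 2 mm. A picture is of the moment at which its call begins. There is no depth.
- manip.job_done(): hands the job in, once; it reports no verdict.
The state is a dict: "time_s": time; "joint_positions": joint angles; "dq": joint speeds; "joint_efforts": joint torques, N m; "tool_pos": TCP position; "ee_rot": TCP orientation; "wrist_force": force on the tool from outside, world axes, zero at the start; "wrist_torque": the same for the moment, N m; "gripper_width": opening from 0.0 (shut) to 1.0 (fully open).
Only numpy, scipy, OpenCV 4.12 (cv2) and the standard library are available. Lean on these libraries where they do the work, as an engineer would, in place of code of your own. Each camera call takes 0.05 s, during which the arm holds its last target. There are 200 camera calls.

## Working session

There is one attempt and no reset: what is moved stays moved. The work goes in short steps, Python scripts to look and compute and a shell command to move; the robot and the scene stay as the last step left them, time stands still between calls to the robot, and variables do not carry over. Pictures are saved under pics/ and viewed, about 8 in all and at most 12, crops included, and the job is handed in when it is done.

```bash
ls; mkdir -p pics
cat > h.py <<'E'
import numpy as np, cv2, json
from workcell import manip
def shot(n,f):
    c=manip.read_camera(n); cv2.imwrite('pics/'+f+'.png',c['img'])
    np.savez('pics/'+f+'.npz',K=[c['fx'],c['fy'],c['cx'],c['cy']],T=np.array(c['camera_from_world'])); return c
def load(f):
    d=np.load('pics/'+f+'.npz'); return d['K'],d['T']
def ray(f,u,v):
    K,T=load(f);R=T[:3,:3];o=-R.T@T[:3,3]
    d=R.T@np.array([(u-K[2])/K[0],(v-K[3])/K[1],1]);return o,d/np.linalg.norm(d)
def atz(f,u,v,z):
    o,d=ray(f,u,v);return o+d*(z-o[2])/d[2]
def proj(f,P):
    K,T=load(f);p=T[:3,:3]@np.array(P,float)+T[:3,3];return np.array([K[0]*p[0]/p[2]+K[2],K[1]*p[1]/p[2]+K[3]])
def tri(a,b):
    A=np.zeros((3,3));B=np.zeros(3)
    for f,u,v in(a,b):
        o,d=ray(f,u,v);M=np.eye(3)-np.outer(d,d);A+=M;B+=M@o
    return np.linalg.solve(A,B)
E
python3 - <<'E'
from h import *
for n in('scene','top'):
    c=shot(n,n+'0');K,T=load(n+'0');print(n,K,-T[:3,:3].T@T[:3,3],T[2,:3])
a=cv2.imread('pics/scene0.png');b=cv2.imread('pics/top0.png')
cv2.imwrite('pics/s0.png',cv2.resize(a,(800,600)));cv2.imwrite('pics/t0.png',cv2.resize(b,(800,600)))
s=manip.get_state();print({k:np.round(v,2) for k,v in s.items()})
E
```

```text
pics
scene [422.06532963 422.06532963 253.56813432 189.40116784] [1326.65362632  586.76069977  675.08656674] [-0.70352678 -0.51088961 -0.49400595]
top [430.07484278 430.07484278 252.25069649 198.22618463] [ 421.69027491   -2.26491025 1351.64415687] [ 0.08292464  0.01395715 -0.99645808]
{'time_s': np.float64(0.1), 'joint_positions': array([65.09, 12.22, -2.  , 75.83, -0.  , 90.  ]), 'dq': array([ 0.04, -0.09,  0.11,  0.04, -0.07, -0.  ]), 'joint_efforts': array([-0.000e+00, -6.873e+01,  4.878e+01,  1.000e-02,  0.000e+00,
       -0.000e+00]), 'tool_pos': array([210.53, 453.27, 303.48]), 'ee_rot': array([-179.94,    0.  ,  155.09]), 'wrist_force': array([ 0.93,  0.36, -0.69]), 'wrist_torque': array([-0.01,  0.03,  0.04]), 'gripper_width': np.float64(1.0)}
```

View pics/s0.png

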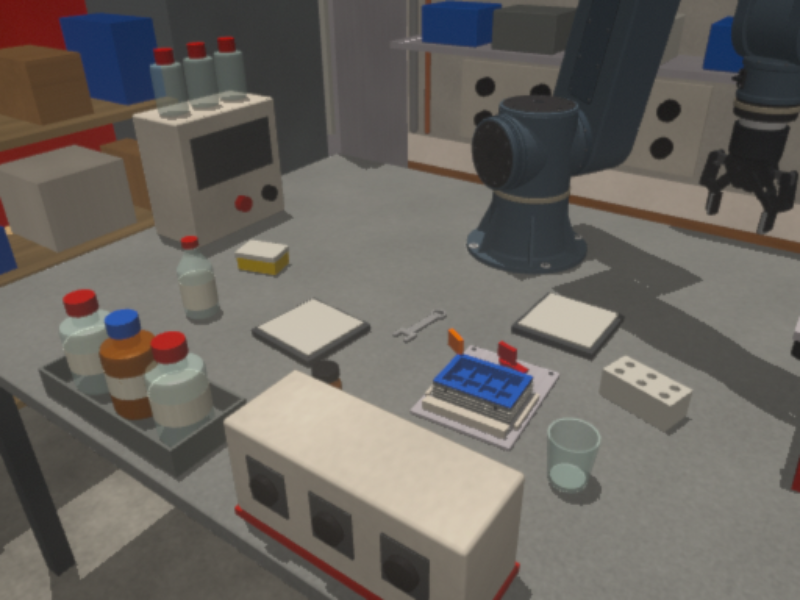

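View pics/t0.png

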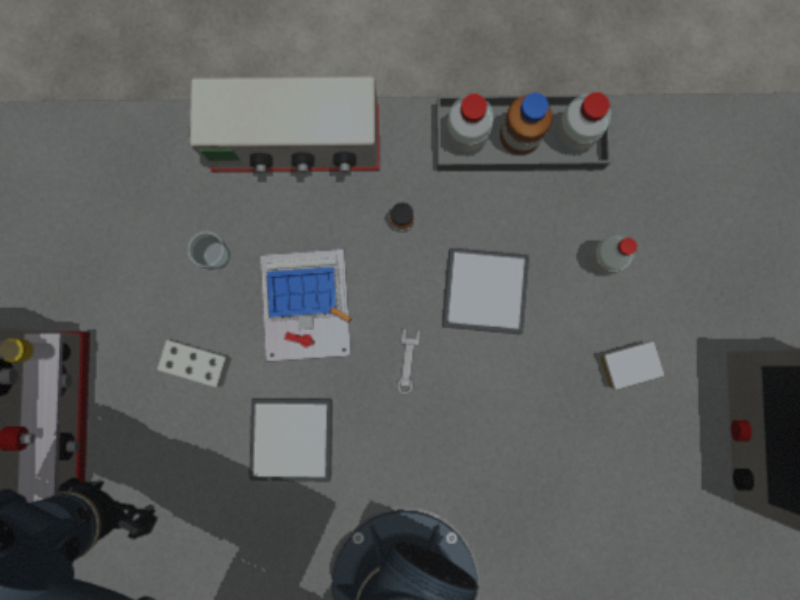

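The top view has world +x up and +y left. The dock is at about (305,305) of the 800x600 picture, with the red button open at (298,339), the orange tab at (341,315) and the tray at (302,292). Of the two plates, the robot's right-hand one is at (486,291). The scene view shows the tab at (456,341), the red wing at (508,352) and that plate at (311,329). Next I'll enlarge the dock from both views.

Run:
```python
from h import *
a=cv2.imread('pics/top0.png')[150:240,155:235];b=cv2.imread('pics/scene0.png')[200:290,255:375]
# 5x crops side by side
A=cv2.resize(a,None,fx=5,fy=5,interpolation=cv2.INTER_CUBIC);B=cv2.resize(b,None,fx=5,fy=5,interpolation=cv2.INTER_CUBIC)
cv2.imwrite('pics/ct.png',A);cv2.imwrite('pics/cs.png',B)
for f in('top0','scene0'):
    im=cv2.imread('pics/'+f+'.png').astype(int);B_,G,R=im[...,0],im[...,1],im[...,2]
    win=np.zeros(R.shape,bool); (win.__setitem__((slice(150,240),slice(155,235)),True) if f=='top0' else win.__setitem__((slice(200,290),slice(255,375)),True))
    for n,m in(('red',(R>90)&(G<0.35*R)),('orange',(R>110)&(G>0.38*R)&(B_<0.5*R)),('blue',(B_>90)&(R<0.5*B_))):
        m=m&win
        v,u=np.nonzero(m);print(f,n,len(u),u.mean().round(1),v.mean().round(1),u.min(),u.max(),v.min(),v.max())
        if n=='blue' : print(cv2.minAreaRect(np.c_[u,v].astype(np.float32)))
        else:
            w,V=np.linalg.eigh(np.cov(np.c_[u,v].T));print(w,V[:,1])
im=cv2.imread('pics/top0.png');g=(im.min(2)>120).astype(np.uint8)
n,l,s,c=cv2.connectedComponentsWithStats(g)
for i in range(1,n):
    if 1000<s[i,4]<6000: print(s[i],c[i],atz('top0',*c[i],20).round(0))
```

```text
top0 red 62 192.0 216.7 183 199 213 220
[ 1.62152147 23.98212739] [-0.96986316 -0.24365025]
top0 orange 49 209.6 205.7 183 223 197 221
[ 13.40326046 205.6826239 ] [-0.87354377  0.4867456 ]
top0 blue 1187 192.2 186.3 171 214 171 202
((192.51016235351562, 186.6421356201172), (28.85505485534668, 42.961971282958984), 85.91438293457031)
scene0 red 65 327.2 229.4 320 336 219 237
[ 8.95455563 51.09111745] [0.5575942  0.83011367]
scene0 orange 123 294.8 218.8 287 337 210 236
[ 13.71897873 144.81947256] [-0.95128547 -0.30831145]
scene0 blue 1159 310.0 242.9 278 340 227 260
((308.8302917480469, 241.97509765625), (58.05166244506836, 23.879886627197266), 19.653823852539062)
[ 122   49  118   44 4978] [180.27199679  70.36500603] [944. 244.  20.]
[ 167  159   57   72 2014] [196.28848064 199.54816286] [530. 191.  20.]
[ 287  162   49   48 2007] [310.93323368 185.54559043] [ 571. -166.   20.]
[ 162  259   47   46 2085] [185.33717026 281.42589928] [278. 223.  20.]
```

View pics/ct.png

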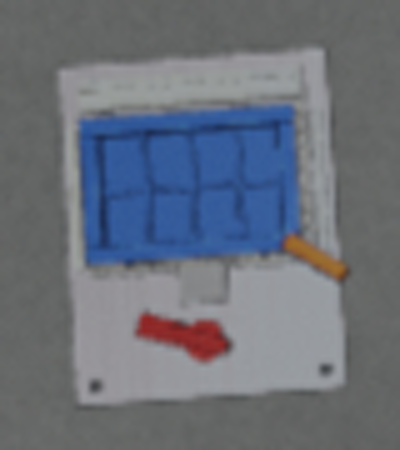

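View pics/cs.png

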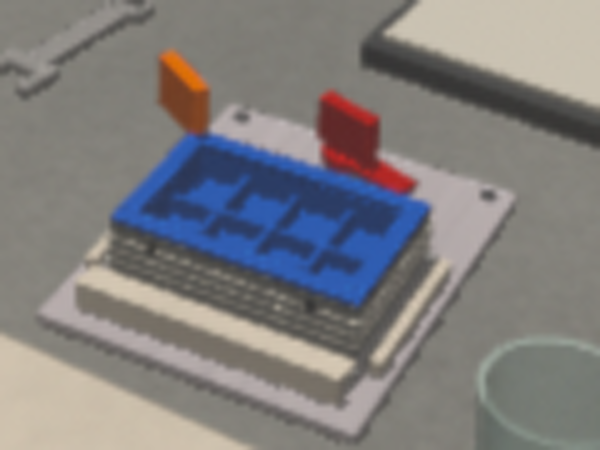

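The top crop shows the tray rim corners at (80,119), (296,106), (86,265), the dock corners at (58,70), (322,48), (344,388), (78,405), the tab from (289,241) to (347,270) and the bar tip at (140,322). In the scene crop the tray corners are (190,137), (431,206), (361,305), (112,220), the tab's top edge runs (164,55) to (209,90), and the wing's top edge runs (324,95) to (379,117). I'll fit the dock pose to both views and triangulate the heights.

```bash
cat > fit.py <<'E'
from h import *
from scipy.optimize import least_squares
def T_(x,y):return ('top0',155+(x+.5)/5-.5,150+(y+.5)/5-.5)
def S_(x,y):return ('scene0',255+(x+.5)/5-.5,200+(y+.5)/5-.5)
O=[(T_(80,119),(45,66,48)),(T_(296,106),(45,-66,48)),(T_(86,265),(-45,66,48)),
(T_(58,70),(86,85,8)),(T_(322,48),(86,-85,8)),(T_(344,388),(-130,-85,8)),(T_(78,405),(-130,85,8)),
(T_(347,270),(-63,-92.4,76)),
(S_(190,137),(-45,-66,48)),(S_(431,206),(-45,66,48)),(S_(361,305),(45,66,48)),(S_(112,220),(45,-66,48)),
(S_(235,103),(-130,-85,8)),(S_(516,198),(-130,85,8)),(S_(357,440),(86,85,8)),(S_(38,317),(86,-85,8)),(S_(164,55),(-63,-92.4,76)),(S_(209,90),(-40.5,-59.4,76))]
def W(p,q):
    c,s=np.cos(p[2]),np.sin(p[2]);return np.array([p[0]+c*q[0]-s*q[1],p[1]+s*q[0]+c*q[1],q[2]])
def res(p):return np.concatenate([proj(o[0],W(p,q))-o[1:] for o,q in O])
r=least_squares(res,[550,120,0.],loss='soft_l1',x_scale=[10,10,.1]);p=r.x
if __name__=='__main__':
    print('dock',p[:2].round(1),np.degrees(p[2]).round(2));print(res(p).reshape(-1,2).round(1).tolist())
    for n,a,b in(('tab outer top z76',T_(347,270),S_(164,55)),('tray corner z48',T_(80,119),S_(361,305)),('dock corner z8',T_(344,388),S_(235,103)),('near wing end z54',T_(232,343),S_(324,95)),('bar tip z26',T_(140,322),S_(414,184))):
        P=tri(a,b);c,s=np.cos(p[2]),np.sin(p[2]);d=P[:2]-p[:2];print(n,P.round(1),'dock frame',np.round([c*d[0]+s*d[1],-s*d[0]+c*d[1]],1))
    for n,q in(('axis',(-95,0,40)),('tab',(-55.1,-80.9,64)),('mid',(0,0,36))):print(n,W(p,q).round(1))
    print('tab dir deg',np.degrees(np.arctan2(-.826,-.563)+p[2]).round(1))
    for f in('top0','scene0'):
      for ang in(1.1,1.3,1.5):
        print(f,ang,[(((proj(f,W(p,q))-(np.array([155,150]) if f=='top0' else np.array([255,200])))+.5)*5).round(0).tolist() for q in((-95+43*np.cos(ang),43*np.sin(ang),26),(-95+18*np.cos(ang),18*np.sin(ang),54),(-95-18*np.cos(ang),-18*np.sin(ang),54))])
E
python3 fit.py
```

```text
dock [568.2 201.4] 3.97
[[-1.5, -0.1], [-1.8, -0.8], [-0.9, -0.1], [-1.2, -0.9], [-0.5, -0.6], [-0.2, -0.3], [-1.2, 0.4], [-1.7, 0.2], [0.4, -2.2], [-0.0, -0.6], [-0.5, -0.4], [-0.7, -0.9], [-1.4, -0.3], [0.4, -1.2], [-0.3, -0.8], [-1.0, -0.9], [0.1, -0.8], [-1.5, -0.2]]
tab outer top z76 [511.5 101.9  72.3] dock frame [-63.5 -95.3]
tray corner z48 [607.5 268.6  45.2] dock frame [43.8 64.3]
dock corner z8 [442.4 108.9   6.3] dock frame [-131.9  -83.6]
near wing end z54 [468.7 174.5  50.6] dock frame [-101.2  -19.9]
bar tip z26 [482.8 235.4  25.9] dock frame [-82.9  39.8]
axis [473.5 194.8  40. ]
tab [518.9 116.9  64. ]
mid [568.2 201.4  36. ]
tab dir deg -120.3
top0 1.1 [[137.0, 313.0], [166.0, 327.0], [221.0, 350.0]]
top0 1.3 [[132.0, 327.0], [164.0, 332.0], [222.0, 344.0]]
top0 1.5 [[131.0, 340.0], [164.0, 338.0], [223.0, 338.0]]
scene0 1.1 [[399.0, 191.0], [371.0, 123.0], [327.0, 91.0]]
scene0 1.3 [[410.0, 185.0], [376.0, 121.0], [322.0, 93.0]]
scene0 1.5 [[419.0, 178.0], [380.0, 118.0], [318.0, 96.0]]
```

The two views agree to within about 3 mm. The dock is at (568,201) turned 4°, the button is open by about 1.27 rad, and heights read some 3 mm low, consistently. I'll write a planner that prints row values, then approach above the wing.

```bash
cat > plan.py <<'E'
from h import *
from scipy.spatial.transform import Rotation as Ro
import sys
# usage: plan.py x y z yaw n : rows (tool axes) from measured pose to a tool-down pose at TCP x y z, yaw
x,y,z,yaw,n=map(float,sys.argv[1:6]);n=int(n);s=manip.get_state()
R=Ro.from_euler('xyz',s['ee_rot'],degrees=True);P=np.array(s['tool_pos'])
print('now',P.round(1),np.round(s['ee_rot'],1),'j',np.round(s['joint_positions'],1),'F',np.round(s['wrist_force'],1),'w',round(float(s['gripper_width']),3),'t',s['time_s'])
spin=(s['ee_rot'][2]-yaw+180)%360-180
for i in range(n):
    d=(R*Ro.from_euler('z',spin*i/n,degrees=True)).inv().apply((np.array([x,y,z])-P)/n)
    print(json.dumps(dict(dx=round(d[0],1),dy=round(d[1],1),dz=round(d[2],1),spin=round(spin/n,2))))
E
python3 plan.py 473.5 194.8 180 76 10
```

```text
now [210.5 453.3 303.5] [-179.9    0.   155.1] j [65.1 12.2 -2.  75.8 -0.  90. ] F [ 0.9  0.4 -0.7] w 1.0 t 0.1
{"dx": -34.7, "dy": -12.4, "dz": 12.4, "spin": 7.91}
{"dx": -36.1, "dy": -7.5, "dz": 12.4, "spin": 7.91}
{"dx": -36.8, "dy": -2.4, "dz": 12.4, "spin": 7.91}
{"dx": -36.8, "dy": 2.7, "dz": 12.4, "spin": 7.91}
{"dx": -36.1, "dy": 7.7, "dz": 12.4, "spin": 7.91}
{"dx": -34.7, "dy": 12.6, "dz": 12.4, "spin": 7.91}
{"dx": -32.6, "dy": 17.2, "dz": 12.4, "spin": 7.91}
{"dx": -29.9, "dy": 21.6, "dz": 12.4, "spin": 7.91}
{"dx": -26.7, "dy": 25.5, "dz": 12.4, "spin": 7.91}
{"dx": -22.9, "dy": 28.9, "dz": 12.4, "spin": 7.91}
```

```bash
python3 -m jog '[{"dx":-35,"dy":-12,"dz":12,"spin":8},{"dx":-36,"dy":-7.5,"dz":12,"spin":8},{"dx":-37,"dy":-2.5,"dz":12,"spin":8},{"dx":-37,"dy":2.5,"dz":12,"spin":8},{"dx":-36,"dy":7.5,"dz":12,"spin":8}]' 0.5 40
python3 plan.py 473.5 194.8 180 76 5
```

```text
time_s: 0.72
tool_pos: [342.5, 322.5, 243.3]
ee_rot: [-180.0, 0.0, 114.8]
wrist_force: [-0.6, -0.1, 0.2]
gripper_width: 0.503
now [342.5 322.5 243.3] [-180.     0.   114.8] j [ 43.3   9.9 -13.6  66.5  -0.  108.4] F [-0.6 -0.1  0.2] w 0.503 t 0.725
{"dx": -34.2, "dy": 13.1, "dz": 12.7, "spin": 7.77}
{"dx": -32.1, "dy": 17.6, "dz": 12.7, "spin": 7.77}
{"dx": -29.4, "dy": 21.7, "dz": 12.7, "spin": 7.77}
{"dx": -26.2, "dy": 25.5, "dz": 12.7, "spin": 7.77}
{"dx": -22.5, "dy": 28.8, "dz": 12.7, "spin": 7.77}
```

The joints show yaw = j1 − j6 + 180, so locking from yaw 76 would run j6 past its range. I'll use the half-turn grasp at yaw −104 instead.

```bash
python3 - <<'E'
E
sed -i "s/spin=(s\['ee_rot'\]\[2\]-yaw+180)%360-180/spin=(s['ee_rot'][2]-yaw+180)%360-180; spin+=float(sys.argv[6]) if len(sys.argv)>6 else 0/" plan.py
python3 plan.py 473.5 194.8 160 -104 14
```

```text
now [342.5 322.5 243.3] [-180.     0.   114.8] j [ 43.3   9.9 -13.6  66.5  -0.  108.4] F [-0.6 -0.1  0.2] w 0.503 t 0.725
{"dx": -12.2, "dy": 4.7, "dz": 6.0, "spin": -10.08}
{"dx": -12.8, "dy": 2.5, "dz": 6.0, "spin": -10.08}
{"dx": -13.1, "dy": 0.2, "dz": 6.0, "spin": -10.08}
{"dx": -12.9, "dy": -2.1, "dz": 6.0, "spin": -10.08}
{"dx": -12.3, "dy": -4.3, "dz": 6.0, "spin": -10.08}
{"dx": -11.4, "dy": -6.4, "dz": 6.0, "spin": -10.08}
{"dx": -10.1, "dy": -8.3, "dz": 6.0, "spin": -10.08}
{"dx": -8.5, "dy": -10.0, "dz": 6.0, "spin": -10.08}
{"dx": -6.6, "dy": -11.3, "dz": 6.0, "spin": -10.08}
{"dx": -4.5, "dy": -12.3, "dz": 6.0, "spin": -10.08}
{"dx": -2.3, "dy": -12.9, "dz": 6.0, "spin": -10.08}
{"dx": 0.0, "dy": -13.1, "dz": 6.0, "spin": -10.08}
{"dx": 2.3, "dy": -12.9, "dz": 6.0, "spin": -10.08}
{"dx": 4.5, "dy": -12.3, "dz": 6.0, "spin": -10.08}
```

```bash
python3 -m jog '[{"dx":-12,"dy":5,"dz":6,"spin":-10},{"dx":-13,"dy":2.5,"dz":6,"spin":-10},{"dx":-13,"dz":6,"spin":-10},{"dx":-13,"dy":-2,"dz":6,"spin":-10},{"dx":-12,"dy":-4,"dz":6,"spin":-10}]'|head -3
python3 -m jog '[{"dx":-11.5,"dy":-6.5,"dz":6,"spin":-10},{"dx":-10,"dy":-8,"dz":6,"spin":-10},{"dx":-8.5,"dy":-10,"dz":6,"spin":-10},{"dx":-6.5,"dy":-11.5,"dz":6,"spin":-10},{"dx":-4.5,"dy":-12.5,"dz":6,"spin":-10}]'|head -3
python3 -m jog '[{"dx":-2,"dy":-13,"dz":6,"spin":-10},{"dy":-13,"dz":6,"spin":-10},{"dx":2,"dy":-13,"dz":6,"spin":-10},{"dx":4.5,"dy":-12.5,"dz":5,"spin":-10},{"dx":0}]'
python3 plan.py 473.5 194.8 140 -104 1
python3 - <<'E'
from h import *
a=shot('scene','scene1')['img'];b=shot('top','top1')['img']
A=cv2.resize(a[120:270,250:400],(600,600),interpolation=cv2.INTER_CUBIC)
cv2.imwrite('pics/c1.png',A)
s=manip.get_state();P=np.array(s['tool_pos'])
t=P+[0,0,-73];print('tip proj in crop',(proj('scene1',t)-[250,120])*4,'grip axis z54',(proj('scene1',[473.5,194.8,54])-[250,120])*4)
E
```

```text
time_s: 1.35
tool_pos: [336.4, 257.6, 213.5]
ee_rot: [-180.0, -0.0, 165.4]
now [336.4 257.6 213.5] [-180.    -0.   165.4] j [ 37.4   5.6 -23.2  61.3  -0.   52. ] F [-0.7  0.3 -0.1] w 0.498 t 1.35
{"dx": -148.5, "dy": -26.2, "dz": 73.5, "spin": -90.58}
tip proj in crop [484.88220638 230.70945423] grip axis z54 [296.95490687 403.30568567]invalid input at $[2]: expected keys dx, dy, dz, spin
invalid input at $[1]: expected keys dx, dy, dz, spin
```

View pics/c1.png

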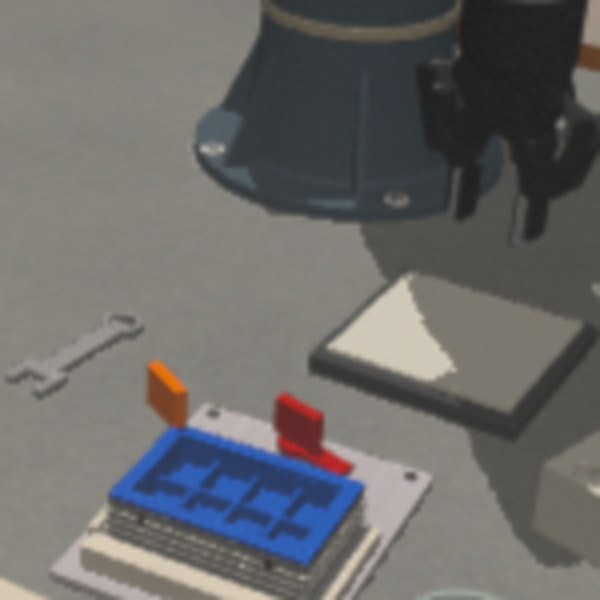

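That picture shows the arm at (485,230), still at the side: every row needs all four keys, so two calls were refused. The dock is unchanged, with the wing at (298,420) and the tab at (168,395). Replanning from here.

```bash
python3 plan.py 473.5 194.8 150 -104 10
```

```text
now [336.1 257.1 213.3] [-179.9   -0.   165.2] j [ 37.4   5.6 -23.2  61.3  -0.   52.2] F [0.2 0.3 0.2] w 0.495 t 1.45
{"dx": -14.9, "dy": -2.5, "dz": 6.3, "spin": -9.08}
{"dx": -14.3, "dy": -4.8, "dz": 6.3, "spin": -9.08}
{"dx": -13.4, "dy": -7.0, "dz": 6.3, "spin": -9.08}
{"dx": -12.1, "dy": -9.0, "dz": 6.3, "spin": -9.08}
{"dx": -10.5, "dy": -10.8, "dz": 6.3, "spin": -9.08}
{"dx": -8.7, "dy": -12.4, "dz": 6.3, "spin": -9.08}
{"dx": -6.6, "dy": -13.6, "dz": 6.3, "spin": -9.08}
{"dx": -4.4, "dy": -14.4, "dz": 6.3, "spin": -9.08}
{"dx": -2.0, "dy": -14.9, "dz": 6.3, "spin": -9.08}
{"dx": 0.3, "dy": -15.1, "dz": 6.3, "spin": -9.08}
```

```bash
python3 -m jog '[{"dx":-15,"dy":-2.5,"dz":6,"spin":-9},{"dx":-14.5,"dy":-5,"dz":6,"spin":-9},{"dx":-13.5,"dy":-7,"dz":6,"spin":-9},{"dx":-12,"dy":-9,"dz":6,"spin":-9},{"dx":-10.5,"dy":-11,"dz":6,"spin":-9}]'|head -3
python3 -m jog '[{"dx":-8.5,"dy":-12.5,"dz":6,"spin":-9},{"dx":-6.5,"dy":-13.5,"dz":6,"spin":-9},{"dx":-4.5,"dy":-14.5,"dz":6,"spin":-9},{"dx":-2,"dy":-15,"dz":6,"spin":-9},{"dx":0,"dy":-15,"dz":6,"spin":-9}]'|head -3
python3 plan.py 473.5 194.8 135 -104 1
python3 - <<'E'
from h import *
a=shot('scene','scene1')['img'];b=shot('top','top1')['img']
A=cv2.resize(a[150:270,260:370],None,fx=5,fy=5,interpolation=cv2.INTER_CUBIC)
cv2.imwrite('pics/c2.png',A)
s=manip.get_state();P=np.array(s['tool_pos'])
print('tip proj in crop',(proj('scene1',P+[0,0,-73])-[260,150])*5,'grip axis z54',(proj('scene1',[473.5,194.8,54])-[260,150])*5)
E
```

```text
time_s: 2.08
tool_pos: [406.2, 226.6, 183.8]
ee_rot: [180.0, 0.0, -149.9]
time_s: 2.7
tool_pos: [474.6, 194.8, 153.7]
ee_rot: [180.0, 0.0, -104.9]
now [474.6 194.8 153.7] [ 180.     0.  -104.9] j [ 22.3  18.2 -16.4  55.4   0.  -52.8] F [-0.3 -0.9  0. ] w 0.5 t 2.7
{"dx": 0.3, "dy": 1.1, "dz": 18.7, "spin": -0.91}
tip proj in crop [323.01997014 312.73535384] grip axis z54 [321.19363358 354.13210709]
```

View pics/c2.png

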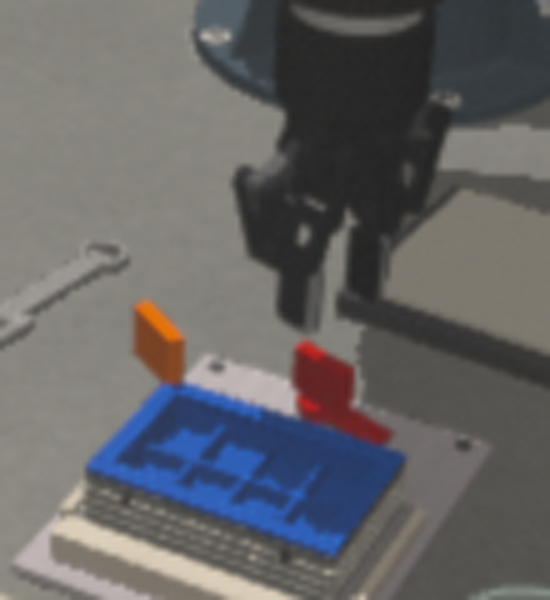

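The picture shows the fingers straddling the wing: tips at (300,325) and (365,298), wing top centre at (326,356). The lateral error is about 1 px, so I'll descend and pinch.

```bash
python3 -m jog '[{"dx":0,"dy":1,"dz":18,"spin":-1},{"dx":0,"dy":0,"dz":18,"spin":0},{"dx":0,"dy":0,"dz":17,"spin":0},{"dx":0,"dy":0,"dz":0,"spin":0}]'
python3 -m jog '[{"dx":0,"dy":0,"dz":0,"spin":0},{"dx":0,"dy":0,"dz":0,"spin":0},{"dx":0,"dy":0,"dz":0,"spin":0},{"dx":0,"dy":0,"dz":0,"spin":0},{"dx":0,"dy":0,"dz":0,"spin":0}]' 0 40
python3 -c "
from workcell import manip
s=manip.get_state();print(s['wrist_torque'],s['wrist_force'])"
```

```text
time_s: 3.3
tool_pos: [472.1, 195.0, 100.3]
ee_rot: [179.9, -0.1, -104.2]
wrist_force: [0.9, 0.7, 0.4]
gripper_width: 0.497
time_s: 3.92
tool_pos: [474.0, 195.0, 101.9]
ee_rot: [-179.9, 0.1, -104.0]
wrist_force: [3.1, -2.1, 7.3]
gripper_width: 0.111
[-0.329092   -0.56494684 -0.05495079] [ 3.13451358 -2.08446762  7.27322389]
```

Pinched: the opening of 9.4 mm matches the wing. Now turn clockwise to the stop, yaw −176 plus a little overtravel.

```bash
python3 -m jog '[{"dx":0,"dy":0,"dz":-2,"spin":9},{"dx":0,"dy":0,"dz":0,"spin":9},{"dx":0,"dy":0,"dz":0,"spin":9},{"dx":0,"dy":0,"dz":0,"spin":9}]'
python3 -m jog '[{"dx":0,"dy":0,"dz":0,"spin":9},{"dx":0,"dy":0,"dz":0,"spin":9},{"dx":0,"dy":0,"dz":0,"spin":9},{"dx":0,"dy":0,"dz":0,"spin":5}]'
python3 -c "
from workcell import manip
s=manip.get_state();print(s['wrist_torque'],s['wrist_force'])"
python3 -m jog '[{"dx":0,"dy":0,"dz":0,"spin":3},{"dx":0,"dy":0,"dz":0,"spin":3},{"dx":0,"dy":0,"dz":0,"spin":0}]'
python3 -c "
from workcell import manip
s=manip.get_state();print(s['wrist_torque'],s['wrist_force'])"
```

```text
time_s: 4.42
tool_pos: [474.5, 194.5, 102.4]
ee_rot: [-179.9, 0.1, -140.3]
wrist_force: [20.9, -1.9, -30.5]
gripper_width: 0.105
time_s: 4.92
tool_pos: [474.9, 193.9, 102.4]
ee_rot: [-179.8, 0.2, -172.2]
wrist_force: [24.1, -8.9, -29.0]
gripper_width: 0.106
[-1.57290449 -4.69272913  0.11896702] [ 24.08338999  -8.94363019 -29.04562783]
time_s: 5.3
tool_pos: [474.9, 193.7, 102.4]
ee_rot: [-179.8, 0.2, -178.0]
wrist_force: [23.7, -8.9, -29.3]
gripper_width: 0.105
[-1.8223986  -4.75904834  0.65742695] [ 23.71738017  -8.88683469 -29.34633588]
```

The wrist torque rose from 0.12 to 0.66 N m at yaw −178, so the button is against its stop. Release, lift, and plan the move to the tab.

```bash
python3 -m jog '[{"dx":0,"dy":0,"dz":0,"spin":-2},{"dx":0,"dy":0,"dz":0,"spin":0},{"dx":0,"dy":0,"dz":0,"spin":0},{"dx":0,"dy":0,"dz":-20,"spin":0},{"dx":0,"dy":0,"dz":-40,"spin":0}]' 0.5 40
python3 plan.py 518.9 116.9 185 -120.3 6
```

```text
time_s: 5.92
tool_pos: [472.0, 194.5, 162.6]
ee_rot: [-180.0, -0.2, -175.9]
wrist_force: [0.7, 1.1, 0.6]
gripper_width: 0.496
now [472.  194.5 162.6] [-180.    -0.2 -175.9] j [ 22.4  17.6 -15.8  56.7   0.   18.3] F [0.7 1.1 0.6] w 0.496 t 5.925
{"dx": -6.9, "dy": -13.5, "dz": -3.7, "spin": -9.27}
{"dx": -4.6, "dy": -14.4, "dz": -3.7, "spin": -9.27}
{"dx": -2.2, "dy": -14.9, "dz": -3.7, "spin": -9.27}
{"dx": 0.2, "dy": -15.1, "dz": -3.7, "spin": -9.27}
{"dx": 2.6, "dy": -14.9, "dz": -3.7, "spin": -9.27}
{"dx": 5.0, "dy": -14.3, "dz": -3.7, "spin": -9.27}
```

```bash
python3 -m jog '[{"dx":-7,"dy":-13.5,"dz":-4,"spin":-9},{"dx":-4.5,"dy":-14.5,"dz":-4,"spin":-9},{"dx":-2,"dy":-15,"dz":-4,"spin":-9},{"dx":0,"dy":-15,"dz":-4,"spin":-9}]'|head -1
python3 -m jog '[{"dx":2.5,"dy":-15,"dz":-4,"spin":-9.5},{"dx":5,"dy":-14.5,"dz":-4,"spin":-9.5},{"dx":0,"dy":0,"dz":0,"spin":0}]'|head -1
python3 plan.py 518.9 116.9 119 -120.3 1
python3 - <<'E'
from h import *
a=shot('scene','scene2')['img'];b=shot('top','top2')['img']
A=cv2.resize(a[160:270,240:360],(600,550),interpolation=cv2.INTER_CUBIC)
B=cv2.resize(b[170:230,165:225],(240,240),interpolation=cv2.INTER_CUBIC)
C=np.zeros((550,800,3),np.uint8);C[:,:560]=A[:,:560];C[:240,560:]=B
cv2.imwrite('pics/c3.png',C)
s=manip.get_state();P=np.array(s['tool_pos'])
print('tip proj in crop',(proj('scene2',P+[0,0,-68])-[240,160])*5,'tab top over grip',(proj('scene2',[518.9,116.9,76])-[240,160])*5)
E
```

```text
time_s: 6.42
time_s: 6.8
now [519.7 116.  187.2] [-180.    0. -121.] j [ 12.6  18.8 -10.3  60.8   0.  -46.4] F [-1.3 -0.2 -0.5] w 0.499 t 6.8
{"dx": -0.3, "dy": 1.2, "dz": 68.2, "spin": -0.72}
tip proj in crop [251.94907041 191.81565707] tab top over grip [250.06220893 262.0383949 ]
```

View pics/c3.png

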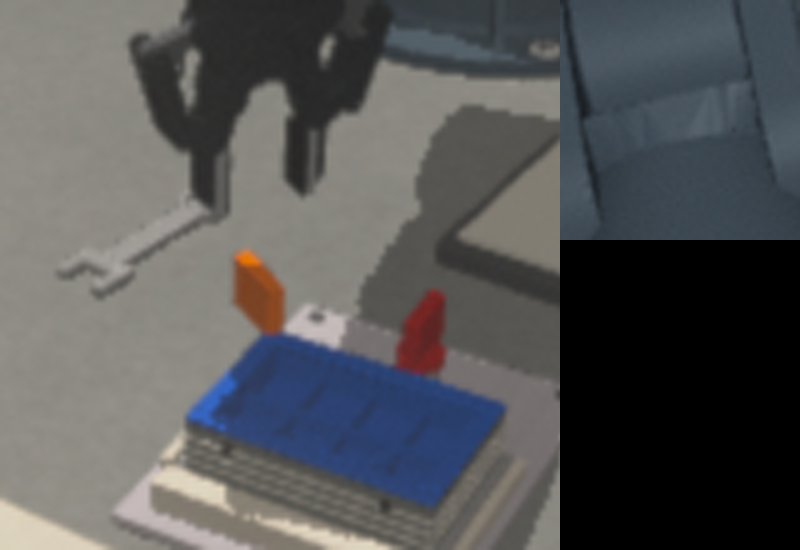

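The picture shows the button locked, its wing at (425,330) pointing at the tray. The fingertips at (210,215) and (303,190) are centred over the tab top at (258,270). Descend, and pinch the tab at 40 N so that the tab can pivot a little in the peel.

```bash
python3 -m jog '[{"dx":0,"dy":1,"dz":25,"spin":-1},{"dx":0,"dy":0,"dz":25,"spin":0},{"dx":0,"dy":0,"dz":18,"spin":0},{"dx":0,"dy":0,"dz":0,"spin":0}]'
python3 -m jog '[{"dx":0,"dy":0,"dz":0,"spin":0},{"dx":0,"dy":0,"dz":0,"spin":0},{"dx":0,"dy":0,"dz":0,"spin":0},{"dx":0,"dy":0,"dz":0,"spin":0},{"dx":0,"dy":0,"dz":0,"spin":0}]' 0 40
cat > st.py <<'E'
from h import *
s=manip.get_state();print('T',np.round(s['wrist_torque'],2),'F',np.round(s['wrist_force'],1),'P',np.round(s['tool_pos'],1),np.round(s['ee_rot'],1))
E
python3 st.py
```

```text
time_s: 7.4
tool_pos: [517.4, 117.3, 117.8]
ee_rot: [179.9, -0.1, -120.0]
wrist_force: [-0.4, -0.1, 0.7]
gripper_width: 0.501
time_s: 8.02
tool_pos: [519.1, 117.1, 119.8]
ee_rot: [-179.9, 0.1, -119.9]
wrist_force: [0.2, 0.9, 7.0]
gripper_width: 0.112
T [ 0.12  0.06 -0.05] F [0.2 0.9 7. ] P [519.1 117.1 119.8] [-1.799e+02  1.000e-01 -1.199e+02]
```

```bash
python3 -m jog '[{"dx":0,"dy":0,"dz":-3,"spin":0},{"dx":0,"dy":0,"dz":-3,"spin":0},{"dx":0,"dy":0,"dz":-2,"spin":0}]'|grep -v rot; python3 st.py
python3 -m jog '[{"dx":0,"dy":0,"dz":-2,"spin":0},{"dx":0,"dy":0,"dz":-2,"spin":0}]'|grep force; python3 st.py
python3 - <<'E'
from h import *
from fit import p,W
a=shot('scene','scene3')['img']
A=cv2.resize(a[190:270,260:350],None,fx=6,fy=6,interpolation=cv2.INTER_CUBIC)
cv2.imwrite('pics/c4.png',A)
s0=cv2.imread('pics/scene2.png')
cv2.imwrite('pics/c4.png',np.hstack([cv2.resize(s0[200:270,270:345],(394,368),interpolation=cv2.INTER_CUBIC),cv2.resize(a[200:270,270:345],(394,368),interpolation=cv2.INTER_CUBIC)]))
E
```

```text
time_s: 8.4
tool_pos: [518.4, 116.9, 126.9]
wrist_force: [1.6, 1.4, -6.7]
gripper_width: 0.108
T [-0.2   0.07  0.02] F [ 1.6  1.4 -6.7] P [518.4 116.9 126.9] [ 180.    -0.  -119.9]
wrist_force: [-0.6, 0.2, -4.9]
T [-0.23  0.09 -0.01] F [-0.6  0.2 -4.9] P [518.5 117.  130.9] [ 180.    -0.  -119.9]
```

View pics/c4.png

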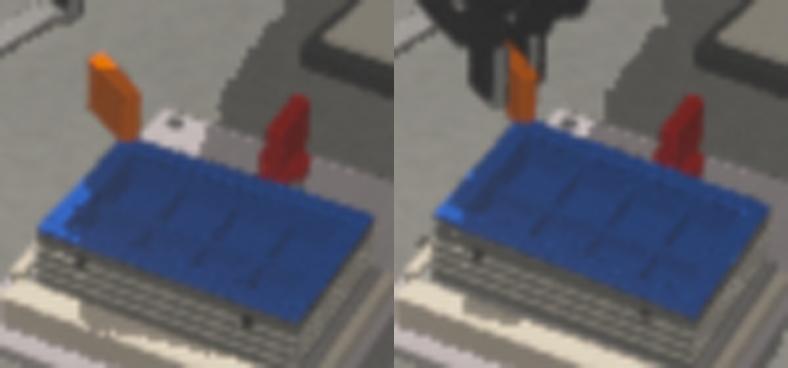

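In the pair (before on the left, now on the right), the near corner rose from (125,140) to about (124,125), some 9 mm. The far corner at (297,322) rose only about 4 px, some 2 mm. The peel is going well. A bit more, tracked numerically.

```bash
cat > tilt.py <<'E'
from h import *
from fit import p,W
from scipy.spatial.transform import Rotation as Ro
from scipy.optimize import least_squares
import sys
# rigid tray pose from rim outline seen in 'scene': 4 outline corners of the blue mask vs first picture
def corners(f):
    im=cv2.imread('pics/'+f+'.png').astype(int)[195:275,262:352];B,G,R=im[...,0],im[...,1],im[...,2]
    m=((B>1.5*R)&(B>1.25*G)&(B>60)).astype(np.uint8);n,l,s,c=cv2.connectedComponentsWithStats(m)
    k=1+s[1:,4].argmax();h=cv2.convexHull(np.argwhere(l==k)[:,::-1].astype(np.int32))
    q=cv2.minEnclosingTriangle  # unused
    e=0.02*cv2.arcLength(h,True);a=cv2.approxPolyDP(h,e,True)[:,0,:]
    P=h[:,0,:].astype(float)
    D=[(-.1,-1),(1,-.15),(.3,1),(-1,.1)] # near, (-45,66), far, (45,-66)
    return np.array([P[(P@np.array(d)).argmax()] for d in D])
a=corners('scene2');
for f in sys.argv[1:]:
    b=corners(f);d=b-a
    pts=[(-45,-66,48),(-45,66,48),(45,66,48),(45,-66,48)]
    print(f,[round(-d[i,1]/-(proj('scene2',W(p,np.add(q,[0,0,10])))-proj('scene2',W(p,q)))[1]*-10*-1,1)*-1 for i,q in enumerate(pts)],'rise near,(-,+),far,(+,-)',d.tolist())
E
python3 tilt.py scene3
python3 -m jog '[{"dx":0,"dy":0,"dz":-2,"spin":0},{"dx":0,"dy":0,"dz":-2,"spin":0},{"dx":0,"dy":0,"dz":0,"spin":0}]'|grep force; python3 st.py
python3 -c "
from h import *
shot('scene','scene4')"; python3 tilt.py scene4
```

```text
scene3 [np.float64(-12.6), np.float64(-6.1), np.float64(0.0), np.float64(-6.1)] rise near,(-,+),far,(+,-) [[4.0, -4.0], [0.0, -2.0], [0.0, 0.0], [1.0, -2.0]]
wrist_force: [-0.7, 0.5, -3.6]
T [-0.32  0.14 -0.06] F [-0.7  0.5 -3.6] P [518.6 116.9 135.1] [-180.     0.  -119.9]
scene4 [np.float64(-15.7), np.float64(-9.1), np.float64(-2.9), np.float64(-9.1)] rise near,(-,+),far,(+,-) [[3.0, -5.0], [0.0, -3.0], [1.0, -1.0], [1.0, -3.0]]
```

Near corner up about 14–16 mm and far corner up about 0–3 mm, and the 15 mm lift at the tab agrees. I'll lift 2 mm more for margin, then tighten to 120 N and lift the rest straight up to keep the tilt small.

```bash
python3 -m jog '[{"dx":0,"dy":0,"dz":-2,"spin":0},{"dx":0,"dy":0,"dz":0,"spin":0}]'|grep force
python3 -m jog '[{"dx":0,"dy":0,"dz":0,"spin":0},{"dx":0,"dy":0,"dz":0,"spin":0},{"dx":0,"dy":0,"dz":0,"spin":0}]' 0 120|grep -E "force|width"; python3 st.py
python3 -m jog '[{"dx":0,"dy":0,"dz":-3,"spin":0},{"dx":0,"dy":0,"dz":-3,"spin":0},{"dx":0,"dy":0,"dz":0,"spin":0}]'|grep force; python3 st.py
python3 -c "
from h import *
shot('scene','scene5')"; python3 tilt.py scene5
```

```text
wrist_force: [0.2, 0.1, -4.6]
wrist_force: [-0.6, -0.0, -3.3]
gripper_width: 0.092
T [-0.36  0.05 -0.13] F [-0.6 -0.  -3.3] P [518.6 116.9 136.9] [-180.    -0.  -119.9]
wrist_force: [-0.5, -1.1, -3.3]
T [-0.47  0.16  0.04] F [-0.5 -1.1 -3.3] P [518.8 117.  143.3] [-180.     0.  -119.9]
scene5 [np.float64(-22.0), np.float64(-15.2), np.float64(-8.8), np.float64(-18.2)] rise near,(-,+),far,(+,-) [[0.0, -7.0], [0.0, -5.0], [1.0, -3.0], [1.0, -6.0]]
```

```bash
python3 -m jog '[{"dx":0,"dy":0,"dz":-3,"spin":0},{"dx":0,"dy":0,"dz":-4,"spin":0},{"dx":0,"dy":0,"dz":-5,"spin":0},{"dx":0,"dy":0,"dz":-6,"spin":0},{"dx":0,"dy":0,"dz":-8,"spin":0}]'|grep force; python3 st.py
python3 -m jog '[{"dx":0,"dy":0,"dz":-15,"spin":0},{"dx":0,"dy":0,"dz":-20,"spin":0},{"dx":0,"dy":0,"dz":-25,"spin":0},{"dx":0,"dy":0,"dz":-10,"spin":0},{"dx":0,"dy":0,"dz":0,"spin":0}]'|grep force; python3 st.py
python3 - <<'E'
from h import *
a=shot('scene','scene6')['img'];b=shot('top','top6')['img']
A=cv2.resize(a[150:280,250:380],(600,600),interpolation=cv2.INTER_CUBIC)
B=cv2.resize(b[150:240,155:235],None,fx=2.5,fy=2.5,interpolation=cv2.INTER_CUBIC)
C=np.zeros((600,800,3),np.uint8);C[:,:600]=A;C[:225,600:]=B
cv2.imwrite('pics/c5.png',C)
E
```

```text
wrist_force: [0.7, 0.6, -0.9]
T [-0.06  0.08 -0.02] F [ 0.7  0.6 -0.9] P [518.6 116.9 169.5] [-180.     0.  -119.9]
wrist_force: [-0.0, -0.4, -1.9]
T [-0.07 -0.01  0.03] F [-0.  -0.4 -1.9] P [518.8 117.  239.5] [-180.     0.  -119.9]
```

View pics/c5.png

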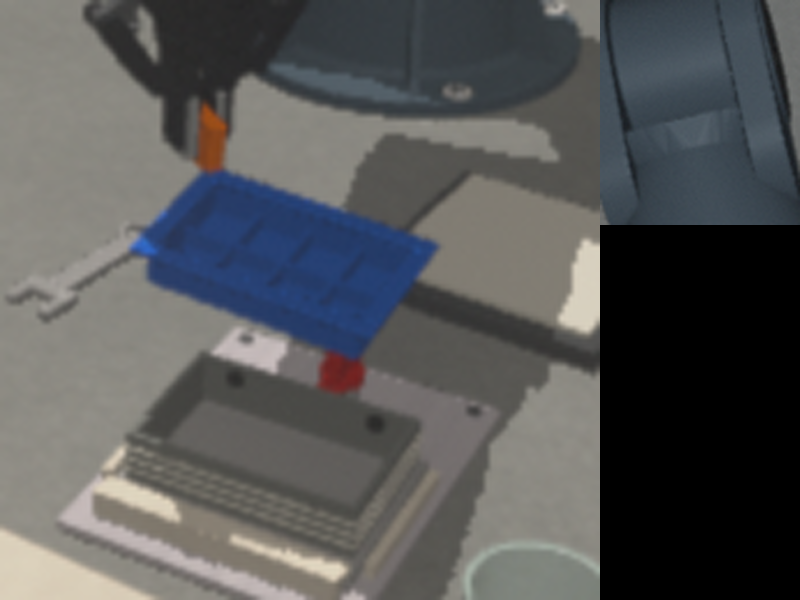

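The tray is out and free. The carrier is seated with its rim at (130–420, 355–550), the red button is over the tongue at (342,372), and the tray shows a slight tilt with the far end low. I'll fit its tilt from the silhouette.

```bash
cat > pose.py <<'E'
from h import *
from scipy.spatial.transform import Rotation as Ro
from scipy.optimize import minimize
import sys
box=lambda x,y,z0,z1:np.array([(a*x/2,b*y/2,c) for a in(-1,1) for b in(-1,1) for c in(z0,z1)],float)
V=np.vstack([box(90,132,20,24),box(75,117,0,20)]);TAB=np.array([-55.1,-80.9,40.])
def blue(f):
    im=cv2.imread('pics/'+f+'.png').astype(int);B,G,R=im[...,0],im[...,1],im[...,2]
    m=((B>1.5*R)&(B>1.2*G)&(B>50)).astype(np.uint8);m[:,:130]=0;m[:150]=0
    n,l,s,c=cv2.connectedComponentsWithStats(m);k=1+s[1:,4].argmax();h=cv2.convexHull(np.argwhere(l==k)[:,::-1].astype(np.int32))
    o=np.zeros((768*2,1024*2),np.uint8);cv2.fillConvexPoly(o,h*4+2,1);return o
def fit(f,yaw,g,verbose=True):
    m=blue(f)
    def pose(q):return Ro.from_euler('ZYX',[yaw+q[2],q[1],q[0]],degrees=True),np.array(g)+q[3:6]
    def cost(q):
        R,t=pose(q);P=R.apply(V-TAB)+t
        uv=np.array([proj(f,x) for x in P])
        o=np.zeros_like(m);cv2.fillConvexPoly(o,cv2.convexHull(np.round(uv*4+2).astype(np.int32)),1)
        return (o!=m).sum()/m.sum()+2e-4*np.sum((q[3:]/3)**2)+2e-4*(q[2]/2)**2
    best=min((minimize(cost,[a,b,0,0,0,0],method='Nelder-Mead',options=dict(initial_simplex=np.vstack([[a,b,0,0,0,0]]+[np.array([a,b,0,0,0,0])+np.eye(6)[i]*4 for i in range(6)]),maxiter=600)) for a,b in((0,0),(-4,3),(4,-3))),key=lambda r:r.fun)
    R,t=pose(best.x);n=R.apply([0,0,1]);w=lambda q:(R.apply(np.array(q)-TAB)+t).round(1)
    print(f,'err',round(best.fun,3),'rot x,y,yaw',best.x[:3].round(1),'shift',best.x[3:].round(1),'tilt',np.degrees(np.arccos(n[2])).round(1))
    print('mid',w((0,0,12)),'near z',w((-45,-66,20))[2],'far z',w((45,66,20))[2]);return w
if __name__=='__main__':
    s=manip.get_state();P=np.array(s['tool_pos'])
    fit('scene2',3.97,[518.9,116.9,64])   # nested, check: tilt should be 0
    fit(sys.argv[1],3.97+s['ee_rot'][2]+120,[P[0],P[1],P[2]-56])
E
python3 pose.py scene6
```

```text
scene2 err 0.064 rot x,y,yaw [ -1.7 -11.9   3.7] shift [ 1.6 -0.4 -0.9] tilt 12.1
mid [569.4 203.9  44.8] near z 45.2 far z 60.0
scene6 err 0.039 rot x,y,yaw [-4.   1.1  0.9] shift [-0.1 -0.4 -0.6] tilt 4.1
mid [565.6 199.7 147. ] near z 160.4 far z 149.5
```

The scene2 fit is no check, because the tray body is hidden in the nest there. The free tray fits well (4 % mismatch): tilt about 4°, near corner z 160, far corner z 150. Now measure the plate from both views and plan the carry.

```bash
python3 - <<'E'
from h import *
def quad(f,u0,v0):
    im=cv2.imread('pics/'+f+'.png');g=(im.min(2)>110).astype(np.uint8)
    n,l,s,c=cv2.connectedComponentsWithStats(g);k=l[v0,u0];h=cv2.convexHull(np.argwhere(l==k)[:,::-1].astype(np.int32))
    q=cv2.approxPolyDP(h,0.06*cv2.arcLength(h,True),True)[:,0,:].astype(float);print(f,s[k],q.tolist());
    L=lambda a,b:np.cross([*a,1],[*b,1]);x=np.cross(L(q[0],q[2]),L(q[1],q[3]));return x[:2]/x[2]
a=quad('top0',311,186);b=quad('scene0',199,210);print(a,b,'tri',tri(('top0',*a),('scene0',*b)).round(1),'top@20',atz('top0',*a,20).round(1),'scene@20',atz('scene0',*b,20).round(1))
for n,u,v,z in(('bottle cap',628,246,160),('amber cap',402,214,75)):print(n,atz('top0',u*.64,v*.64,z).round(0))
E
python3 plan.py 524 -249 264 -119.9 14
```

```text
top0 [ 287  161   49   49 2043] [[335.0, 166.0], [331.0, 209.0], [287.0, 205.0], [291.0, 161.0]]
scene0 [    0    99   512   285 68510] [[511.0, 383.0], [169.0, 353.0], [0.0, 185.0], [307.0, 118.0]]
[311.2484472  185.29813665] [218.04224301 269.48603545] tri [ 572.1 -159.1 -205.5] top@20 [ 571.6 -167.3   20. ] scene@20 [752.   62.4  20. ]
bottle cap [ 632. -404.  160.]
amber cap [713.  -1.  75.]
now [518.3 116.9 238.2] [ 180.    -0.  -119.9] j [ 12.7  17.1  -5.1  67.8   0.  -47.4] F [ 0.1  0.2 -1. ] w 0.094 t 11.525
{"dx": 22.5, "dy": -13.4, "dz": -1.8, "spin": -0.0}
{"dx": 22.5, "dy": -13.4, "dz": -1.8, "spin": -0.0}
{"dx": 22.5, "dy": -13.4, "dz": -1.8, "spin": -0.0}
{"dx": 22.5, "dy": -13.4, "dz": -1.8, "spin": -0.0}
{"dx": 22.5, "dy": -13.4, "dz": -1.8, "spin": -0.0}
{"dx": 22.5, "dy": -13.4, "dz": -1.8, "spin": -0.0}
{"dx": 22.5, "dy": -13.4, "dz": -1.8, "spin": -0.0}
{"dx": 22.5, "dy": -13.4, "dz": -1.8, "spin": -0.0}
{"dx": 22.5, "dy": -13.4, "dz": -1.8, "spin": -0.0}
{"dx": 22.5, "dy": -13.4, "dz": -1.8, "spin": -0.0}
{"dx": 22.5, "dy": -13.4, "dz": -1.8, "spin": -0.0}
{"dx": 22.5, "dy": -13.4, "dz": -1.8, "spin": -0.0}
{"dx": 22.5, "dy": -13.4, "dz": -1.8, "spin": -0.0}
{"dx": 22.5, "dy": -13.4, "dz": -1.8, "spin": -0.0}
```

```bash
python3 -c "
from h import *
print(atz('scene0',311.5*.64-.2,328.5*.64-.2,20).round(0))"
python3 -m jog '[{"dx":9,"dy":-5.5,"dz":-3,"spin":0},{"dx":18,"dy":-10.5,"dz":-3,"spin":0},{"dx":27,"dy":-16,"dz":-3,"spin":0},{"dx":27,"dy":-16,"dz":-3,"spin":0},{"dx":27,"dy":-16,"dz":-3,"spin":0}]'|grep -E "pos|force"
python3 -m jog '[{"dx":27,"dy":-16,"dz":-3,"spin":0},{"dx":27,"dy":-16,"dz":-2,"spin":0},{"dx":27,"dy":-16,"dz":-2,"spin":0},{"dx":27,"dy":-16,"dz":-2,"spin":0},{"dx":27,"dy":-16,"dz":-1,"spin":0}]'|grep -E "pos|force"
python3 -m jog '[{"dx":27,"dy":-16,"dz":0,"spin":0},{"dx":20,"dy":-12,"dz":0,"spin":0},{"dx":16,"dy":-9.5,"dz":0,"spin":0},{"dx":9,"dy":-5.5,"dz":0,"spin":0},{"dx":0,"dy":0,"dz":0,"spin":0}]'
python3 -c "
from h import *
a=shot('scene','scene7')['img'];b=shot('top','top7')['img']
A=cv2.resize(a,None,fx=4/3,fy=4/3)[80:580];B=cv2.resize(b[110:260,130:410],None,fx=1.5,fy=1.5)
cv2.imwrite('pics/c6.png',cv2.resize(a[100:340,60:400],(800,565),interpolation=cv2.INTER_CUBIC))"
python3 pose.py scene7;python3 st.py
```

```text
[ 581. -151.   20.]
tool_pos: [519.8, -10.2, 253.7]
wrist_force: [0.7, 0.0, -1.0]
tool_pos: [521.7, -167.1, 263.7]
wrist_force: [-0.1, 0.3, -0.6]
time_s: 13.4
tool_pos: [523.5, -249.7, 263.7]
ee_rot: [180.0, 0.0, -119.9]
wrist_force: [-0.3, 1.3, -0.2]
gripper_width: 0.099
scene2 err 0.064 rot x,y,yaw [ -1.7 -11.9   3.7] shift [ 1.6 -0.4 -0.9] tilt 12.1
mid [569.4 203.9  44.8] near z 45.2 far z 60.0
scene7 err 0.115 rot x,y,yaw [-2.2 -1.7  0.7] shift [ 2.6  4.  -4.5] tilt 2.8
mid [ 575.4 -160.7  173.9] near z 183.1 far z 180.7
T [-0.04  0.05  0.05] F [-0.1 -0.  -1.5] P [ 523.6 -248.9  263.9] [ 180.     0.  -119.9]
```

View pics/c6.png

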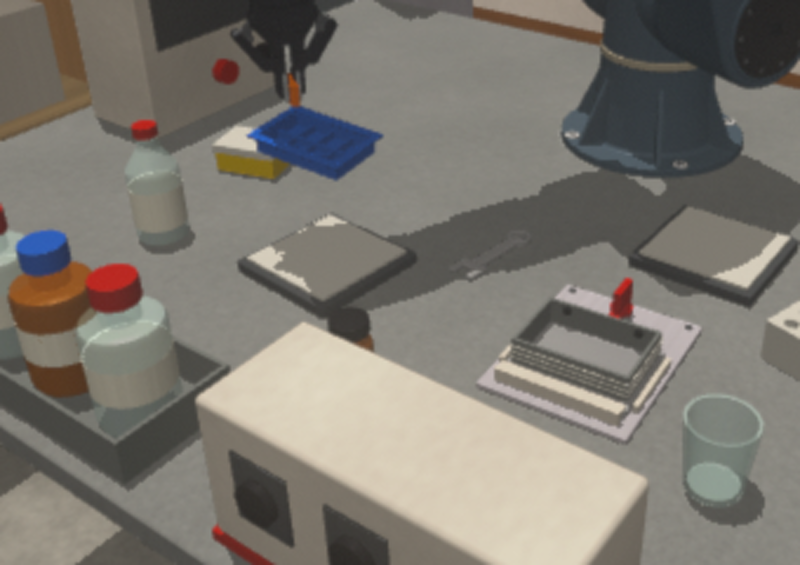

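The picture shows the tray held at (315,140) above and behind the plate, whose centre appears at (327,259). The carrier is seated, the red button is locked over the tongue at (622,300), and the bystanders are unmoved. My mask clipped the tray (rows under 150), so I'll redo the fit and check the plate with its corners in both views.

```bash
sed -i 's/m\[:150\]=0/m[:125]=0/' pose.py
python3 - <<'E'
from h import *
from pose import *
from scipy.optimize import least_squares
s=manip.get_state();P=np.array(s['tool_pos'])
w=fit('scene7',3.97,[P[0],P[1],P[2]-56])
# plate: frame outer top corners (scene, c6 crop px) and white top corners (top0 quad)
S=[(np.array([60,100])+(np.array(c)+.5)*[340/800,240/565]-.5) for c in((333,214),(415,255),(318,303),(240,262))]
Tq=[(335,166),(331,209),(287,205),(291,161)]
def W2(p,q):c,sn=np.cos(p[2]),np.sin(p[2]);return [p[0]+c*q[0]-sn*q[1],p[1]+sn*q[0]+c*q[1],20]
def res(p,which):
    r=[]
    if 'T' in which:
        for u,q in zip(Tq,((70,-70),(-70,-70),(-70,70),(70,70))):r+=list(proj('top0',W2(p,q))-u)
    if 'S' in which:
        for u,q in zip(S,((-80,-80),(-80,80),(80,80),(80,-80))):r+=list(proj('scene7',W2(p,q))-u)
    return np.array(r)
for k in('T','S','TS'):
    r=least_squares(res,[571,-166,0.],args=(k,),x_scale=[10,10,.1]);print(k,r.x.round(2),r.fun.round(1))
print('tray mid px in c6',(proj('scene7',w((0,0,12)))-[60,100])/[340/800,240/565])
E
```

```text
scene7 err 0.062 rot x,y,yaw [-2.4  1.6  0.6] shift [ 2.4  2.8 -0.8] tilt 2.9
mid [ 573.6 -162.3  174.3] near z 186.2 far z 178.3
T [ 5.7209e+02 -1.6644e+02 -1.1000e-01] [ 0.4 -0.8  0.5  0.8 -0.6  0.2 -0.3 -0.3]
S [ 5.7547e+02 -1.5801e+02 -1.3000e-01] [ 0.3 -1.3  1.3 -0.7  0.4  2.4 -2.  -1.5]
TS [ 5.7218e+02 -1.6368e+02 -1.2000e-01] [-0.2 -0.6 -0.7  1.  -1.7 -0.1 -0.9 -0.5 -0.8 -2.2  0.4 -2.   0.2  1.1
 -2.6 -2.3]
tray mid px in c6 [314.31889411 141.43214776]
```

The plate is at about (572, −164 ±3) and the tray middle at about (573, −163, 174). That makes it centred, 15 cm above the plate and tilted 3–4°. Last stillness check, then hand in.

```bash
python3 -m jog '[{"dx":0,"dy":0,"dz":0,"spin":0},{"dx":0,"dy":0,"dz":0,"spin":0},{"dx":0,"dy":0,"dz":0,"spin":0},{"dx":0,"dy":0,"dz":0,"spin":0}]'
python3 - <<'E'
from h import *
from pose import fit
shot('scene','scene8');s=manip.get_state();P=np.array(s['tool_pos'])
fit('scene8',3.97,[P[0],P[1],P[2]-56]);print(np.round(s['dq'],2),s['gripper_width'])
print(manip.job_done())
E
```

```text
time_s: 14.0
tool_pos: [523.6, -249.3, 263.9]
ee_rot: [-180.0, 0.0, -119.9]
wrist_force: [-0.6, -0.3, -0.5]
gripper_width: 0.094
scene8 err 0.056 rot x,y,yaw [-3.4  1.4  0.6] shift [ 0.   1.3 -1.2] tilt 3.7
mid [ 571.5 -164.9  172.7] near z 185.7 far z 175.7
[-0.04 -0.03 -0.02 -0.1  -0.02 -0.01] 0.0953253734943681
the job is handed in; nothing more can be done
None
```

I locked the turnbutton, peeled the tray out by its orange tab and handed the job in at about 14 s. The tray is held above the right-hand inspection plate. No verdict was reported.

- **Turnbutton:** I turned it clockwise until the wrist torque rose at its stop. The later pictures show its wing pointing at the tray, over the tongue.
- **Peel:** I gripped the tab at 40 N. By picture, the tab corner had risen about 14–16 mm while the opposite corner had risen 0–3 mm. I then tightened to 120 N and lifted straight up.
- **Carrier and bystanders:** the carrier looked seated in the dock and the other things unmoved in the last picture I viewed, after the carry.
- **Final pose:** the tray's middle is at about (572, −165, 173) mm, some 15 cm above the plate top. The plate centre is at about (572, −164) mm. Joint speeds are near zero.

**What did not come out clean:**
- The tray is not perfectly level. It tilts about 3–4°, with the tab corner high, left over from the peel.
- The two cameras disagreed by about 8 mm on the plate's y position (−166 from the top, −158 from the scene). I relied mainly on the top view.
- The silhouette check on the nested tray was unusable, because its body was hidden in the carrier.
- Two early move calls were refused for missing keys, and I replanned from where the arm stood.

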